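# Fit the keyed drive spindle to the forge blower that is cleared for work

## Task

One of the forge's two blowers is cleared for work, with the green tag lying on its pulley; the other is locked out with the red padlock, so do not touch it. Take the steel drive spindle out of the wooden rack, put it down into the hub of the green-tagged blower, turning it until its key slips into the keyway, and push it fully home against the spring, until its collar sits on the hub. Finish while still gripping the spindle and holding it pressed home (do not let go), and leave the other things on the bench where they are.

Things in the scene. Friction and masses are not known exactly. Their poses are not given: they have to be found in the camera images.
- spindle: the steel drive spindle, 120 mm long, about 0.25 kg, standing loose and upright in the rack, its lower end 12 mm above the table. Origin: centre of its lower end, z up along it, +x towards its key. Round shaft 24 mm in diameter, its end tapered to 18 mm over the first 5 mm. When home, its lower end is 45 mm above the table
- spindle_key (a point): middle of the spindle's brass key, 15 mm out on its +x side: key 8 mm wide, reaching 18 mm from the axis, from 20 to 50 mm above the lower end, its lower end rounded
- spindle_collar (a point): centre of the underside of the spindle's collar, 50 mm above the lower end; collar 44 mm in diameter, 8 mm thick, rests on the hub face when home; a yellow mark on its top shows the key's side
- spindle_head (a point): middle of the spindle's dark square head, to grip by: 26 x 26 mm, sides along the spindle's x and y, from 85 to 120 mm above the lower end (this point at 102 mm); a yellow mark on its top points to the key's side. Between collar and head a neck 24 mm in diameter
- blower_left: the left blower (+y side of the bench), bolted down: grey round housing 170 mm across, 40 mm high, with an air outlet; over it a dark belt pulley 140 mm across, upper face 62 mm above the table; in its middle a steel hub 60 mm across, upper face 95 mm above the table. The pulley does not turn. Origin: on the bore's axis at table height; z up, +x towards the keyway
- blower_right: the right blower (-y side of the bench), bolted down: grey round housing 170 mm across, 40 mm high, with an air outlet; over it a dark belt pulley 140 mm across, upper face 62 mm above the table; in its middle a steel hub 60 mm across, upper face 95 mm above the table. The pulley does not turn. Origin: on the bore's axis at table height; z up, +x towards the keyway
- blower_left_mouth (a point): centre of the bore's mouth at the hub face of the left blower, 95 mm above the table. Vertical bore 26 mm in diameter, open at the top, with a keyway slot 10.4 mm wide reaching 20.5 mm from the axis on the blower's +x side, over the full depth; yellow marks on the hub face and pulley face show its side
- blower_right_mouth (a point): centre of the bore's mouth at the hub face of the right blower, 95 mm above the table. Vertical bore 26 mm in diameter, open at the top, with a keyway slot 10.4 mm wide reaching 20.5 mm from the axis on the blower's +x side, over the full depth; yellow marks on the hub face and pulley face show its side
- plunger_left (a joint): spring plunger in the bore of the left blower, travel in m, 0 = up (its top 35 mm below the hub face), grows as it is pushed down. Its spring gives 4.5 N at 0 and 12 N at 0.015, where the spindle is home; let go, it pushes the spindle back up
- plunger_right (a joint): spring plunger in the bore of the right blower, travel in m, 0 = up (its top 35 mm below the hub face), grows as it is pushed down. Its spring gives 4.5 N at 0 and 12 N at 0.015, where the spindle is home; let go, it pushes the spindle back up
- green_tag: flat green disc with a white centre, 34 mm across, 9 mm thick, fixed on the pulley of the blower that is cleared for work, 51 mm from its axis. Origin: centre of its underside
- red_padlock: red padlock, 30 x 26 x 14 mm with a steel shackle, fixed on the pulley of the blower that is locked out, 51 mm from its axis. Origin: under its centre
- rack: wooden block fixed to the table, 90 x 170 x 30 mm, with two holes 28 mm wide and 18 mm deep at y = +40 mm (spindle) and y = -40 mm (drift). Origin: centre of its underside
- drift: tapered dark steel drift punch, 22 mm diameter, 75 mm tall, standing in the rack's other hole (its top 87 mm above the table); leave it there. Origin: centre of its foot
- hammer: hammer lying on the table, 260 mm long, beyond the rack; bystander. Origin near its middle, on the table
- bowl: white bowl, 100 mm across, 50 mm tall; bystander. Origin: centre of its underside
- pot: aluminium pot, 96 mm across without its handles, 75 mm tall; bystander. Origin: centre of its underside
- mug: yellow mug, 72 mm across, 80 mm tall; bystander. Origin: centre of its underside
- tin: blue tin, 70 mm across, 50 mm tall; bystander. Origin: centre of its underside
Not all that is in view belongs to the job. Leave any blue look-alike of the spindle alone.

How it is judged:
On the way, in this order (a step that is already met when the one before it is completed fails the run):
1. the spindle is lifted out of the rack (z of spindle in the frame of rack above 0.05 m and contact force between the fingers and spindle above 1 N), for 0.1 s.
2. the spindle's lower end is in the bore of the green-tagged blower (((horizontal distance between green_tag and blower_left below 0.1 m and z of spindle in the frame of blower_left below 0.088 m and horizontal distance between spindle and blower_left below 0.005 m) or (horizontal distance between green_tag and blower_right below 0.1 m and z of spindle in the frame of blower_right below 0.088 m and horizontal distance between spindle and blower_right below 0.005 m))), for 0.1 s.
At the end, for the whole second after the job is handed in: in the green-tagged blower the spindle's collar is within 2.5 mm of the hub face, its axis within 3 mm of the bore's, key in line with the keyway within 0.15 rad, upright within 0.06 rad, spring plunger pressed over 12.5 mm, and the fingers still hold the spindle (over 2 N) (((horizontal distance between green_tag and blower_left below 0.1 m and z of spindle in the frame of blower_left below 0.0475 m and horizontal distance between spindle and blower_left below 0.003 m and angle between the x axis of spindle and the x axis of blower_left, either way round below 0.15 rad and angle between spindle's own z axis and vertical below 0.06 rad and value of joint plunger_left above 0.0125 m and contact force between the fingers and spindle above 2 N) or (horizontal distance between green_tag and blower_right below 0.1 m and z of spindle in the frame of blower_right below 0.0475 m and horizontal distance between spindle and blower_right below 0.003 m and angle between the x axis of spindle and the x axis of blower_right, either way round below 0.15 rad and angle between spindle's own z axis and vertical below 0.06 rad and value of joint plunger_right above 0.0125 m and contact force between the fingers and spindle above 2 N))); the arm keeps its last pose, push and grip.
It fails at once if the locked-out blower is touched by the spindle or the fingers ((horizontal distance between red_padlock and blower_left below 0.1 m and contact force between any of spindle, the fingers and blower_left above 2 N) or (horizontal distance between red_padlock and blower_right below 0.1 m and contact force between any of spindle, the fingers and blower_right above 2 N)).
It fails at once if another thing on the bench is displaced by more than 3 cm (distance of any of drift, hammer, bowl, pot, mug, tin from where it was at the start of the episode above 0.03 m).
It also fails if it takes over 38 s, if anything falls off the work surface, if the arm or the gripper's body presses on something with over 40 N, if the wrist force passes 120 N, or if a joint passes its speed limit or range.

## Robot

A 6-joint arm with a two-finger parallel gripper is mounted at the origin on the work surface. World frame = base frame: x ahead of the robot, y to its left, z up, the work surface at z = 0. Lengths are in m, angles in rad, forces in N, time in s.
With the tool pointing down it reaches from about 0.375 to 0.975 m from the base axis. Payload 3.8 kg.
Tool frame: the origin (TCP) lies on the centre line of the jaws, within the pads' length; the fingertips stand 25 mm ahead of it and the grasp point (between the pads) lies 6 mm ahead of it; y points along the fingers, z is the direction in which the jaws open and shut, and the axes are right-handed (so a half turn about y gives the same grasp; the last joint's range is limited). The gripper opens to 85 mm and grips with 20 to 120 N. Pads are 22 mm wide; open, the fingers measure 114 mm over their backs; the gripper's body (76 mm by 85 mm) begins 54 mm behind the grasp point. The pads swing forward as they close: fully open they stand 13 mm farther back than shut.
Start: joints at [1.193, 0.264, 1.604, -0, 1.274, -0.037], TCP at [0.226, 0.636, 0.256] pointing down, gripper open.
Joint ranges: [-2.63, 2.63], [-0.94, 2.18], [0.31, 2.57], [-1.31, 4.45], [0, 2.66], [-2.55, 2.55]. Speed limits (rad/s): [2.57, 2.57, 3.14, 3.14, 3.14, 3.14].

## Interface

Orientations are given as a rotation vector (axis times angle).
In Python, from workcell import bot gives the robot as it stands.
- The arm moves only by the shell command python3 -m jog 'ROWS' [FORCE]. ROWS is JSON, a list of rows, each a list of 5 numbers: the shift along the world's x, y, z in mm, then the turn about the world's z in degrees, then the finger opening in mm, from 0 to 85.4. A call has exactly 10 rows; each row is the pose to reach, as a shift and turn from the pose commanded when the call began; what a row does not reach only later rows make up. A row lasts 1/8 s, in which the tool goes at most 62.5 mm and 10.7 degrees, less where a joint would pass 70% of its speed; a pose out of reach is approached as far as the arm can. A call with a gripper value outside its range is refused whole. The fingers move at their own pace and stop on an object; FORCE is the grip in N (left out, the last holds). Time passes only in rows, so rows that repeat a pose let the fingers close, or fill a call up. It gives the time, the measured TCP pose, the force and the opening at its end, in the units of the state.
- bot.read_state(): the state, without advancing time (a new reading comes with each control period).
- bot.read_camera(name): name is "scene" or "top"; returns a dict with "pixels" (400x640x3 uint8, red, green, blue), "fx", "fy", "cx", "cy" (pixels), "R" (3x3) and "t" (3): a world point X has camera coordinates R X + t. Camera axes: x right, y down, z forward; pixel columns grow to the right and rows downward; lengths in m; the calibration is good to about 2 mm. A picture is of the moment at which its call begins. There is no depth.
- bot.finish_job(): hands the job in, once; it reports no verdict.
The state is a dict: "time": time; "q": joint angles; "joint_vel": joint speeds; "joint_torque": joint torques, N m; "tool_pos": TCP position; "tcp_rot": TCP orientation; "wrist_force": force on the tool from outside, world axes, zero at the start; "torque": the same for the moment, N m; "width": opening from 0.0 (shut) to 1.0 (fully open).
Only numpy, scipy, OpenCV 4.12 (cv2) and the standard library are available. Lean on these libraries where they do the work, as an engineer would, in place of code of your own. Each camera call takes 0.05 s, during which the arm holds its last target.

## Working session

There is one attempt and no reset: what is moved stays moved. The work goes in short steps, Python scripts to look and compute and a shell command to move; the robot and the scene stay as the last step left them, time stands still between calls to the robot, and variables do not carry over. Pictures are saved under pics/ and viewed, and the job is handed in when it is done.

```bash
ls; mkdir -p pics; cat > h.py <<'E'
import cv2,numpy as np
from workcell import bot
def snap(n):
    c=bot.read_camera(n); return c
def save(c,f,box=None,s=1):
    im=c["pixels"][:,:,::-1]
    if box: im=im[box[1]:box[3],box[0]:box[2]]
    im=cv2.resize(im,None,fx=s,fy=s,interpolation=cv2.INTER_CUBIC)
    cv2.imwrite('pics/'+f,im)
def ray(c,u,v,z):
    R=np.array(c["R"]);t=np.array(c["t"])
    d=R.T@np.array([(u-c["cx"])/c["fx"],(v-c["cy"])/c["fy"],1]);o=-R.T@t
    return o+d*(z-o[2])/d[2]
def proj(c,X):
    p=np.array(c["R"])@np.array(X)+np.array(c["t"]); return c["fx"]*p[0]/p[2]+c["cx"],c["fy"]*p[1]/p[2]+c["cy"]
E
python3 - <<'E'
from h import *
import pickle
for n in("scene","top"):
    c=snap(n);save(c,n+'0.png');pickle.dump(c,open(n+'0.pkl','wb'));print(n,c["fx"],-np.array(c["R"]).T@c["t"])
print(bot.read_state())
E
```

```text
pics
scene 472.9284134746171 [ 1.14840046 -0.57895172  0.75028462]
top 377.09237223438345 [0.33073409 0.01573808 1.1168071 ]
{'time': 0.1, 'q': array([ 1.19311757e+00,  2.64686175e-01,  1.60524572e+00,  9.25149220e-06,
        1.27369155e+00, -3.68724439e-02]), 'joint_vel': array([ 0.00132988, -0.00126885, -0.00486192, -0.00056404,  0.00068009,
        0.00097689]), 'joint_torque': array([ 7.07328181e-04, -5.16705823e+01, -3.68589950e+01,  9.72873954e-05,
        6.09437615e-03, -5.27482005e-07]), 'tool_pos': array([0.22537341, 0.63561728, 0.25507636]), 'tcp_rot': array([-1.55619073,  0.26784584, -0.26717292]), 'wrist_force': array([-0.26024586, -0.17196527, -0.08184962]), 'torque': array([ 0.03468551,  0.03442665, -0.05080615]), 'width': 0.9974802857029236}
```

View pics/scene0.png

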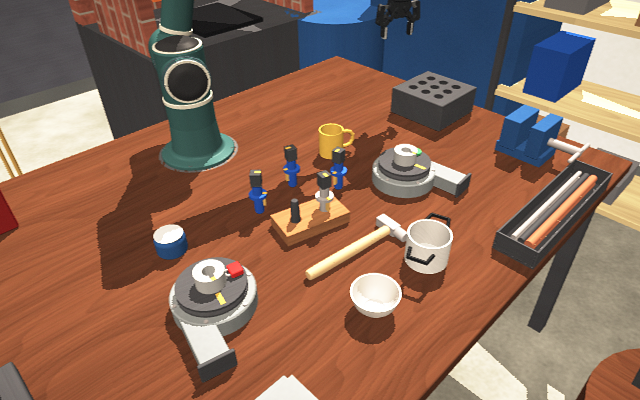

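View pics/top0.png

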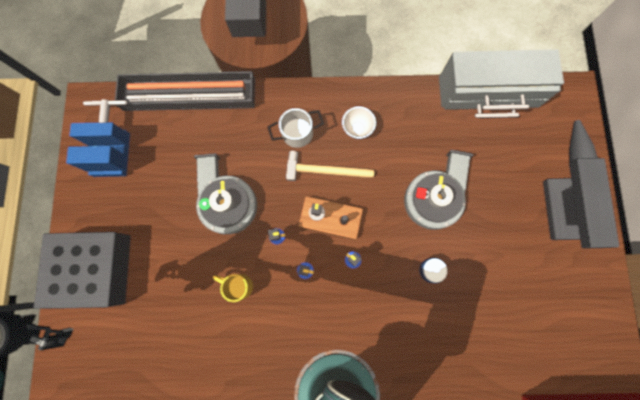

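The green tag is on the left blower (top 204,204), and the red padlock is on the right blower (top 422,193). There are four spindle candidates. The grey-steel one stands in the rack (scene 324,190; top 317,210), and three blue look-alikes stand on the table (scene 257,190; 291,165; 338,168). I'll enlarge to confirm which is which.

```bash
python3 - <<'E'
from h import *
import pickle
s=pickle.load(open('scene0.pkl','rb'));t=pickle.load(open('top0.pkl','rb'))
save(s,'s_rack.png',(240,130,370,250),6)
save(s,'s_blow.png',(360,130,480,210),6)
save(t,'t_rack.png',(260,180,380,270),6)
save(t,'t_blow.png',(185,145,265,235),6)
E
```

```text
(no output)
```

View pics/s_rack.png

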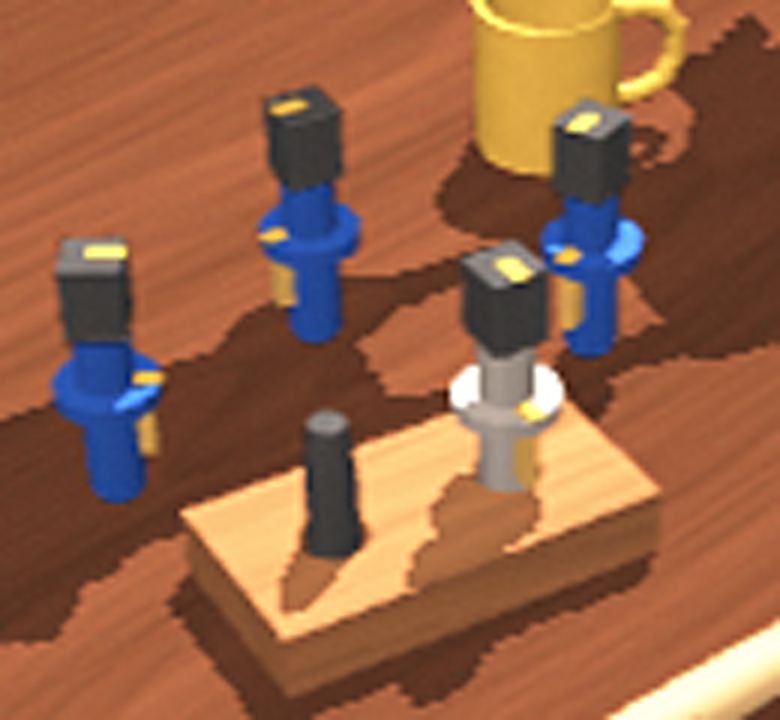

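View pics/t_rack.png

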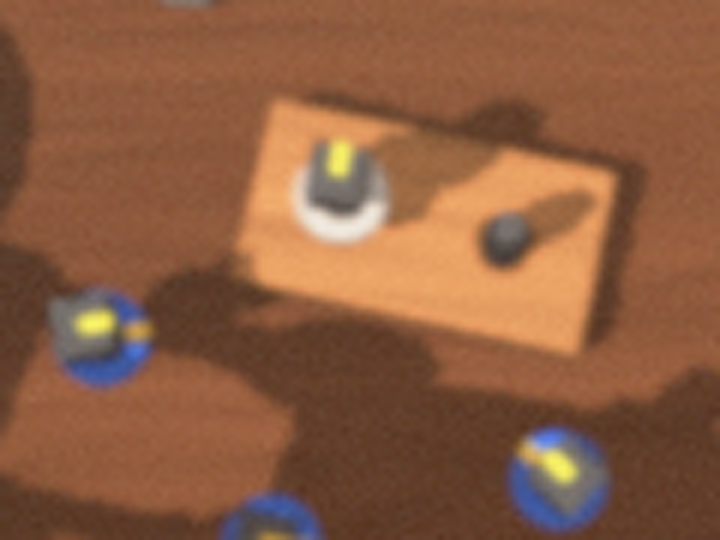

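View pics/t_blow.png

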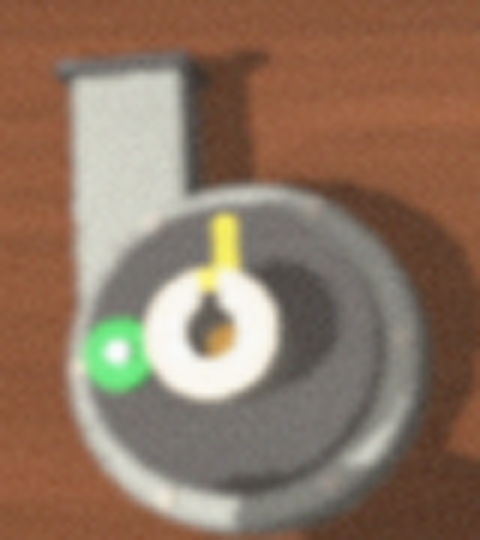

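View pics/s_blow.png

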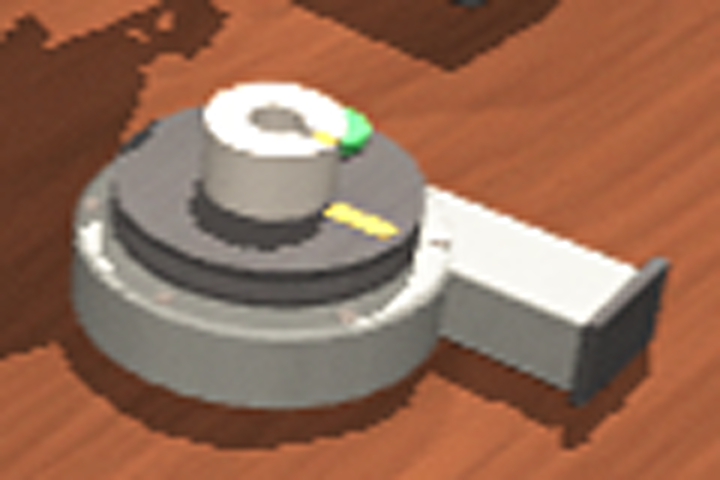

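The crops confirm it. The only grey-steel spindle is the one in the rack, with its key mark pointing about +x (up in the top view). The green tag is on the left blower, and its keyway mark also points about +x. Next I'll measure the hub face, collar and head.

```bash
cat > meas.py <<'E'
from h import *
from scipy.optimize import least_squares
import pickle
s=pickle.load(open('scene0.pkl','rb'));t=pickle.load(open('top0.pkl','rb'))
def blob(c,seed,box,lo,smax=60):
    im=c["pixels"];sub=im[box[1]:box[3],box[0]:box[2]]
    big=cv2.resize(sub,None,fx=8,fy=8,interpolation=cv2.INTER_CUBIC)
    hsv=cv2.cvtColor(big,cv2.COLOR_RGB2HSV)
    m=((hsv[:,:,2]>lo)&(hsv[:,:,1]<smax)).astype(np.uint8)
    n,l,st,ce=cv2.connectedComponentsWithStats(m)
    k=l[int((seed[1]-box[1]+.5)*8),int((seed[0]-box[0]+.5)*8)]
    cs,_=cv2.findContours((l==k).astype(np.uint8),cv2.RETR_EXTERNAL,cv2.CHAIN_APPROX_NONE)
    ct=max(cs,key=cv2.contourArea)
    h=cv2.convexHull(ct)
    e=cv2.fitEllipse(h)
    P=lambda p:((p[0]+.5)/8-.5+box[0],(p[1]+.5)/8-.5+box[1])
    return P(e[0]),np.array(e[1])/8,k
# hub, top
for lo in(170,190,210):
    ce,ax,k=blob(t,(212,201+9),(200,180,240,220),lo);print('hub top',ce,ax,k,ray(t,*ce,.095))
for lo in(200,215,235):
    ce,ax,k=blob(s,(398.5,151),(385,138,425,165),lo);print('hub scene',ce,ax,k,ray(s,*ce,.095))
for lo in(150,170,190):
    ce,ax,k=blob(t,(316,218.5),(300,195,335,230),lo,80);print('collar top',ce,ax,k,ray(t,*ce,.070))
E
python3 meas.py
python3 - <<'E'
from h import *
import pickle
s=pickle.load(open('scene0.pkl','rb'));t=pickle.load(open('top0.pkl','rb'))
save(t,'t_spin.png',(300,192,335,227),16)
save(t,'t_hub.png',(198,172,238,222),14)
save(s,'s_spin.png',(310,165,345,215),14)
save(s,'s_hub.png',(380,135,435,175),14)
E
```

```text
hub top (224.57476043701172, 201.05506896972656) [46.95070267 54.49539185] 0 [0.52739635 0.29703968 0.095     ]
hub top (223.93281936645508, 201.0262622833252) [47.77391434 54.85762024] 0 [0.52751171 0.29882088 0.095     ]
hub top (220.21426963806152, 201.91043663024902) [44.52496338 78.49422455] 0 [0.52522307 0.30903529 0.095     ]
hub scene (405.6501750946045, 149.62117862701416) [12.6352005  24.21630478] 1 [0.53237691 0.3123058  0.095     ]
hub scene (405.6815891265869, 149.54878044128418) [12.45872784 24.11296654] 1 [0.53221232 0.31265137 0.095     ]
hub scene (405.7251625061035, 149.46769428253174) [12.21076775 23.9268055 ] 1 [0.53204359 0.31305404 0.095     ]
collar top (316.4429359436035, 212.3676528930664) [15.41043091 16.01003456] 7 [0.49487624 0.04423429 0.07      ]
collar top (316.1609745025635, 212.8677864074707) [14.19354343 15.84842014] 1 [0.49347132 0.04504525 0.07      ]
collar top (315.9952278137207, 212.97930908203125) [13.88688278 15.6373148 ] 1 [0.49316362 0.04551485 0.07      ]
```

View pics/t_spin.png

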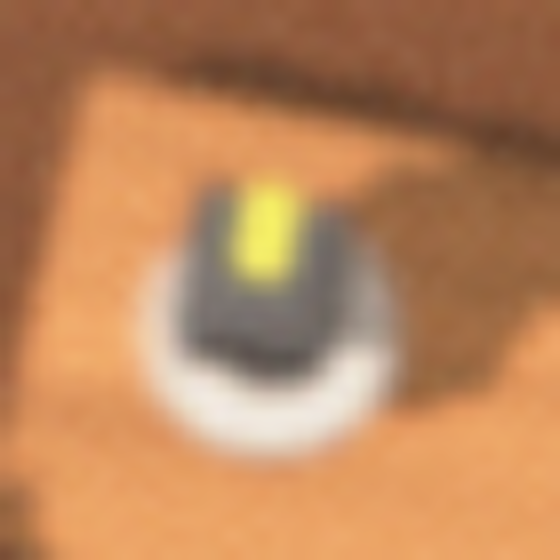

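View pics/t_hub.png

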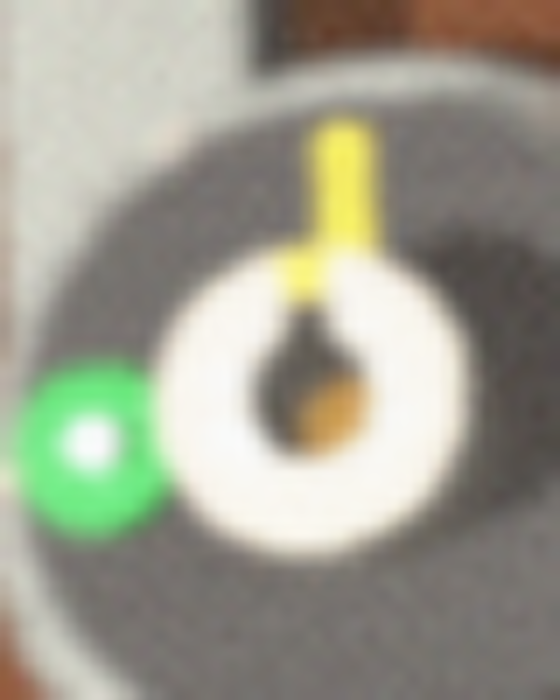

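View pics/s_spin.png

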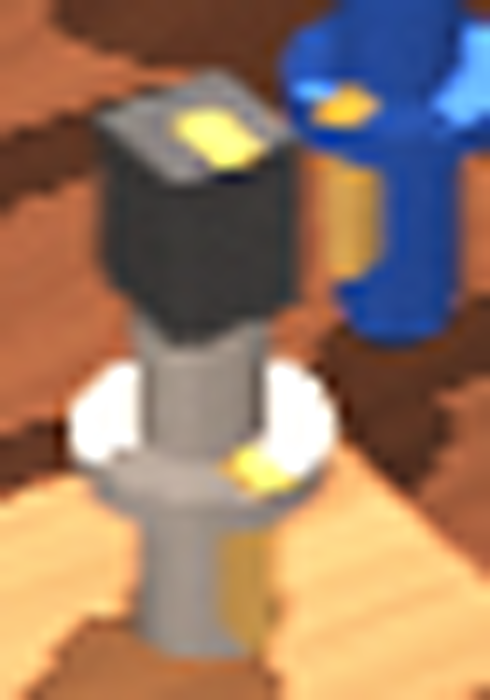

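View pics/s_hub.png

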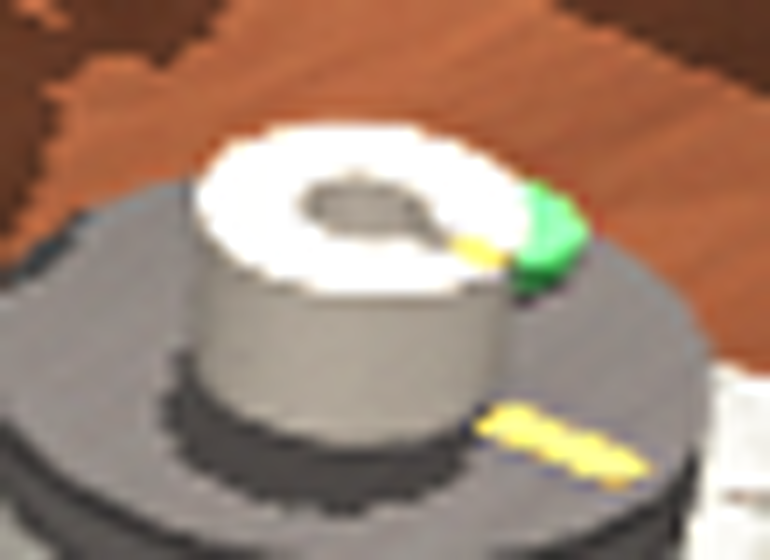

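```bash
cat > m2.py <<'E'
from h import *
import pickle
s=pickle.load(open('scene0.pkl','rb'));t=pickle.load(open('top0.pkl','rb'))
def P(p,o,k): return (o[0]+(p[0]+.5)/k-.5,o[1]+(p[1]+.5)/k-.5)
def show(name,c,p,o,k,z):
    X=ray(c,*P(p,o,k),z);print(name,np.round(X*1000,1));return X
T=lambda n,p,z:show('T '+n,t,p,(198,172),14,z); S=lambda n,p,z:show('S '+n,s,p,(380,135),14,z)
a=lambda b,c:print('   ang',np.degrees(np.arctan2((c-b)[1],(c-b)[0])))
h=T('hub',(312,399),.095);m=T('hubmark',(304,275),.095);a(h,m);k=T('keyway',(306,320),.095);a(h,k);p1=T('pm1',(347,245),.062);p2=T('pm2',(343,122),.062);a(p1,p2);a(h,p2)
T('bore',(308,400),.095);T('tag',(92,445),.071)
h=S('hub',(362,210),.095);m=S('hubmark',(480,253),.095);a(h,m);p1=S('pm1',(483,418),.062);p2=S('pm2',(645,474),.062);a(p1,p2);a(h,p2)
T=lambda n,p,z:show('T '+n,t,p,(300,192),16,z); S=lambda n,p,z:show('S '+n,s,p,(310,165),14,z)
c=T('collar',(269,329),.070)
hc=[T('hd',q,.132) for q in((205,185),(345,190),(330,345),(185,345))]
print(np.mean(hc,0)); a(hc[3],hc[0]);a(hc[2],hc[1])
m1=T('mark',(256,283),.132);m2=T('mark',(271,185),.132);a(m1,m2)
hc=[S('hd',q,.132) for q in((100,118),(210,70),(297,140),(185,182))]
print(np.mean(hc,0)); a(hc[0],hc[3]);a(hc[1],hc[2])
m1=S('mark',(190,120),.132);m2=S('mark',(245,160),.132);a(m1,m2)
cm=S('cmark',(258,470),.070);a(c,cm)
S('collar',(203,430),.070)
E
python3 m2.py
```

```text
T hub [530.5 310.3  95. ]
T hubmark [555.6 312.8  95. ]
   ang 5.671755889769652
T keyway [546.5 312.1  95. ]
   ang 6.307233677646707
T pm1 [569.  313.8  62. ]
T pm2 [595.  315.5  62. ]
   ang 3.8011934231793827
   ang 4.611612587942831
T bore [530.3 311.1  95. ]
T tag [526.6 361.4  71. ]
S hub [531.6 312.2  95. ]
S hubmark [556.6 315.4  95. ]
   ang 7.464273458536369
S pm1 [562.8 313.8  62. ]
S pm2 [595.7 319.7  62. ]
   ang 10.128773523759694
   ang 6.675154582094839
T collar [495.7  44.5  70. ]
T hd [510.3  53.1 132. ]
T hd [509.   29.9 132. ]
T hd [483.   32.8 132. ]
T hd [483.5  56.7 132. ]
[0.49643588 0.04310913 0.132     ]
   ang -7.679843268415873
   ang -6.358493154406759
T mark [493.6  44.8 132. ]
T mark [510.   42.1 132. ]
   ang -9.354110795658668
S hd [484.   36.3 132. ]
S hd [486.8  58.9 132. ]
S hd [511.7  54.6 132. ]
S hd [507.2  33.2 132. ]
[0.49745333 0.04574763 0.132     ]
   ang -7.4234578979872845
   ang -9.949449731906151
S mark [495.   46.3 132. ]
S mark [509.7  44.5 132. ]
   ang -6.859680825152759
S cmark [512.7  43.9  70. ]
   ang -2.0115266443034154
S collar [498.   45.2  70. ]
```

```bash
python3 - <<'E'
from h import *
from scipy.spatial.transform import Rotation as Ro
r=bot.read_state();M=Ro.from_rotvec(r['tcp_rot']).as_matrix();print(M.round(3));print(np.degrees(np.arctan2(M[1,2],M[0,2])))
import pickle
t=pickle.load(open('top0.pkl','rb'))
for u,v in((277,237),(305,271),(352,260)): print(ray(t,u,v,.12))
for u,v in((233,288),):print(ray(t,u,v,.08))
E
```

```text
[[ 0.942 -0.001  0.334]
 [-0.334 -0.002  0.942]
 [-0.    -1.    -0.002]]
70.47308555976646
[0.42317828 0.14802277 0.12      ]
[0.33367228 0.07467453 0.12      ]
[ 0.35967654 -0.04813661  0.12      ]
[0.29242183 0.2705625  0.08      ]
```

```bash
python3 -m jog '[[271,-591,-20,11.5,85],[271,-591,-20,11.5,85],[271,-591,-20,11.5,85],[271,-591,-20,11.5,85],[271,-591,-20,11.5,85],[271,-591,-20,11.5,85],[271,-591,-20,11.5,85],[271,-591,-20,11.5,85],[271,-591,-20,11.5,85],[271,-591,-20,11.5,85]]' 90
```

```text
time: 1.35
tool_pos: [0.4862, 0.0663, 0.2368]
tcp_rot: [-1.568, 0.11, -0.11]
wrist_force: [0.6, 0.7, 0.3]
width: 0.998
```

```bash
python3 -m jog '[[11,-22,0,0,85],[11,-22,0,0,85],[11,-22,-30,0,85],[11,-22,-50,0,85],[11,-22,-50,0,85],[11,-22,-50,0,85],[11,-22,-50,0,85],[11,-22,-50,0,85],[11,-22,-50,0,85],[11,-22,-50,0,85]]'; python3 - <<'E'
from h import *
from scipy.spatial.transform import Rotation as Ro
r=bot.read_state();M=Ro.from_rotvec(r['tcp_rot']).as_matrix();print(r['tool_pos'],np.degrees(np.arctan2(M[1,2],M[0,2])),M[:,1],r['q'])
c=snap('scene');save(c,'s1.png',(270,80,390,220),5)
E
```

```text
time: 2.6
tool_pos: [0.4971, 0.0463, 0.1872]
tcp_rot: [-1.568, 0.11, -0.11]
wrist_force: [-0.9, -0.5, 0.5]
width: 0.993
[0.49708395 0.04629349 0.18724316] 81.96531836837879 [ 2.97311266e-04  3.39098967e-05 -9.99999955e-01] [ 4.29515876e-02 -1.48741804e-02  2.04800514e+00  2.35926019e-05
  1.10816320e+00 -1.38762361e+00]
```

View pics/s1.png

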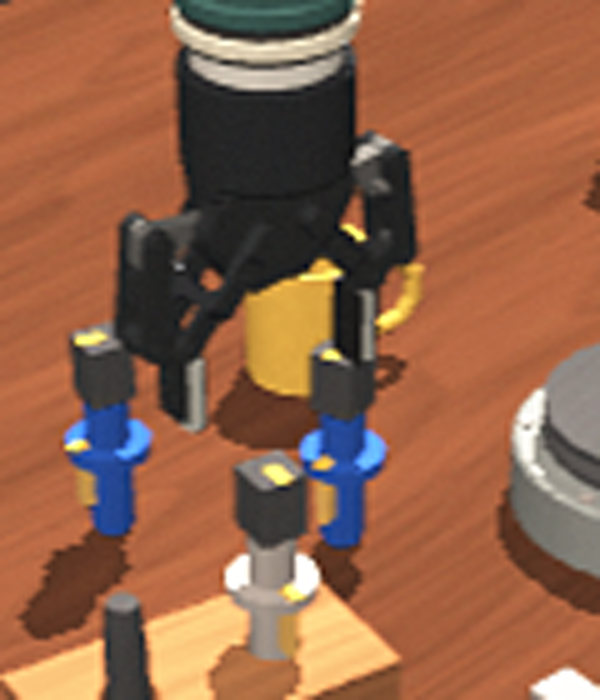

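The jaws straddle the steel head (crop 270,500), and the blue ones are clear of the fingers' path. Next I'll descend and close.

```bash
python3 -m jog '[[0,-1.5,-25,0,85],[0,-1.5,-45,0,85],[0,-1.5,-60,0,85],[0,-1.5,-65,0,85],[0,-1.5,-65,0,60],[0,-1.5,-65,0,30],[0,-1.5,-65,0,15],[0,-1.5,-65,0,10],[0,-1.5,-65,0,10],[0,-1.5,-65,0,10]]' 90;  python3 - <<'E'
from h import *
print(bot.read_state()['width']*85.4,bot.read_state()['wrist_force'])
E
```

```text
time: 3.9
tool_pos: [0.4978, 0.045, 0.123]
tcp_rot: [-1.568, 0.109, -0.112]
wrist_force: [-0.8, 1.4, 5.0]
width: 0.294
25.14655157309305 [-0.78217615  1.44139099  4.97979792]
```

```bash
python3 -m jog '[[0,0,20,0,8],[0,0,45,0,8],[0,0,75,0,8],[0,0,105,0,8],[0,0,115,0,8],[0,0,115,0,8],[10,80,115,4,8],[22,160,115,8,8],[30,210,115,12,8],[33.5,242,115,14,8]]';python3 - <<'E'
from h import *
import pickle
print(bot.read_state()['width']*85.4)
for n in('scene','top'):
    c=snap(n);pickle.dump(c,open(n+'1.pkl','wb'))
    if n=='scene':save(c,'s2.png',(340,40,460,190),5)
E
```

```text
time: 5.15
tool_pos: [0.5295, 0.2883, 0.2343]
tcp_rot: [-1.571, -0.081, 0.086]
wrist_force: [0.5, -0.7, -2.3]
width: 0.29
24.797884658831357
```

View pics/s2.png

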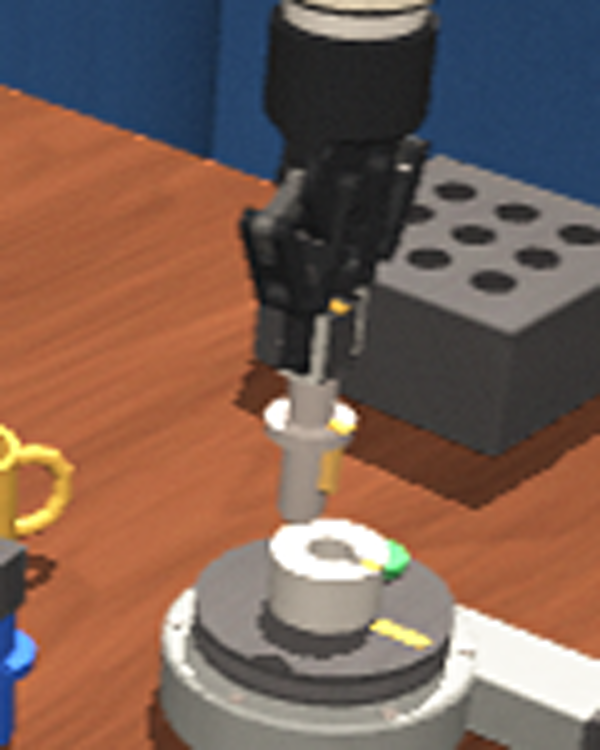

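```bash
python3 -m jog '[[0,23,0,0,8],[0,23,0,0,8],[0,23,0,0,8],[0,23,0,0,8],[0,23,0,0,8],[0,23,0,0,8],[0,23,0,0,8],[0,23,0,0,8],[0,23,0,0,8],[0,23,0,0,8]]';python3 - <<'E'
from h import *
import pickle
from scipy.spatial.transform import Rotation as Ro
r=bot.read_state();M=Ro.from_rotvec(r['tcp_rot']).as_matrix();print(r['tool_pos'],np.degrees(np.arctan2(M[1,2],M[0,2])),M[:,1])
for n in('scene','top'):
    c=snap(n);pickle.dump(c,open(n+'2.pkl','wb'))
    if n=='scene':save(c,'s3.png',(380,95,435,165),11)
    else: save(c,'t3.png',(185,145,265,235),6)
E
```

```text
time: 6.5
tool_pos: [0.5305, 0.3099, 0.237]
tcp_rot: [-1.569, -0.082, 0.082]
wrist_force: [-0.2, -1.0, -3.0]
width: 0.289
[0.53048516 0.30988812 0.23703635] 95.97711174886014 [-8.44303629e-06  4.07233505e-06 -1.00000000e+00]
```

View pics/s3.png

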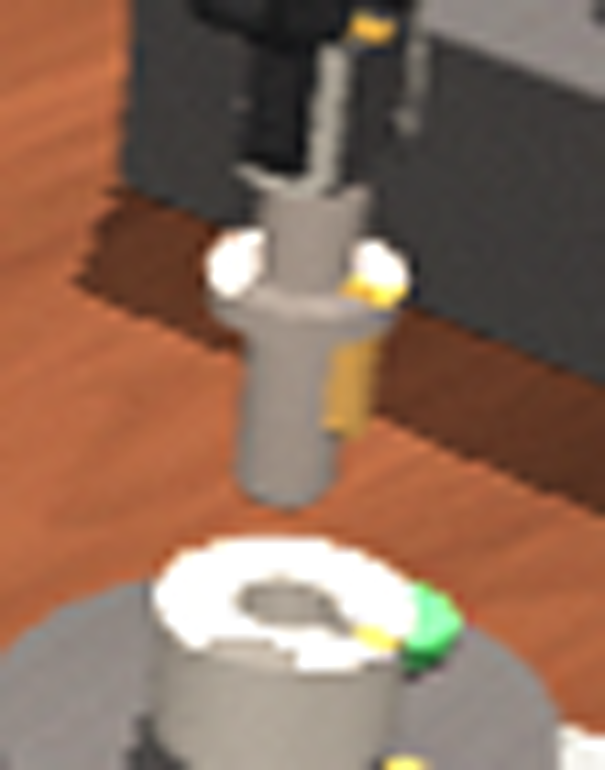

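View pics/t3.png

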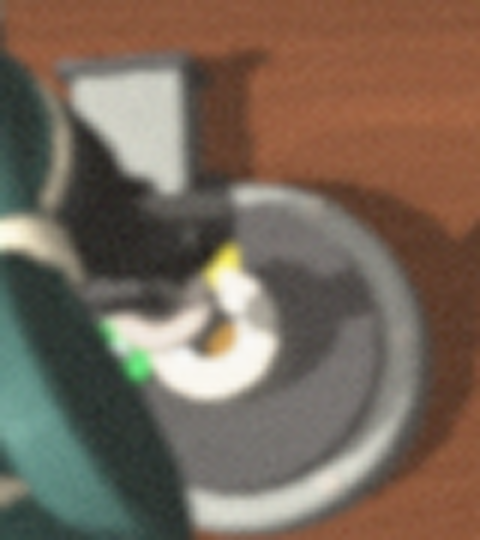

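```bash
python3 - <<'E'
from h import *
import pickle
c=pickle.load(open('scene2.pkl','rb'))
P=lambda X:tuple(((q-o+.5)*11-.5) for q,o in zip(proj(c,X),(380,95)))
for y in (.3099,.3115):
  print(y)
  b=.127
  for n,dz in(('bot',0),('colU',.05),('coltop',.058),('headbot',.085)):
    print(n,np.round(P((.5305,y,b+dz))))
print('hub',P((.5316,.3122,.095)))
th=np.linspace(0,2*np.pi,60)
for n,dz,rad in(('bot',0,.009),('bot5',.005,.012),('colTop',.058,.022),('colU',.05,.022),('headb',.085,.012)):
  q=np.array([P((.5305+rad*np.cos(a),.3099+rad*np.sin(a),.127+dz)) for a in th]);print(n,q.min(0).round(),q.max(0).round())
E
```

```text
0.3099
bot [287. 490.]
colU [307. 300.]
coltop [310. 269.]
headbot [322. 161.]
0.3115
bot [291. 488.]
colU [311. 298.]
coltop [315. 267.]
headbot [326. 159.]
hub (np.float64(284.2894123398742), np.float64(604.7999414858413))
bot [248. 471.] [326. 510.]
bot5 [237. 446.] [341. 498.]
colTop [213. 224.] [408. 315.]
colU [211. 255.] [404. 347.]
headb [268. 137.] [376. 186.]
```

Scene and top measurements agree on a TCP of about (532, 311.8) mm, with the spindle upright. I'll make the small correction and enter the taper, keeping the key above the hub face.

```bash
python3 -m jog '[[1.5,1.9,0,0,8],[1.5,1.9,-10,0,8],[1.5,1.9,-20,0,8],[1.5,1.9,-27,0,8],[1.5,1.9,-32,0,8],[1.5,1.9,-36,0,8],[1.5,1.9,-39,0,8],[1.5,1.9,-42,0,8],[1.5,1.9,-42,0,8],[1.5,1.9,-42,0,8]]' 100;python3 - <<'E'
from h import *
r=bot.read_state();print(r['tool_pos'],r['wrist_force'],r['torque'])
c=snap('scene');save(c,'s4.png',(380,95,435,165),11)
E
```

```text
time: 7.85
tool_pos: [0.5321, 0.3117, 0.1953]
tcp_rot: [-1.569, -0.082, 0.082]
wrist_force: [0.1, -0.0, -3.0]
width: 0.29
[0.53206362 0.31174594 0.19526215] [ 0.11709187 -0.01271099 -2.98308059] [ 0.003704   -0.01213349 -0.01511433]
```

View pics/s4.png

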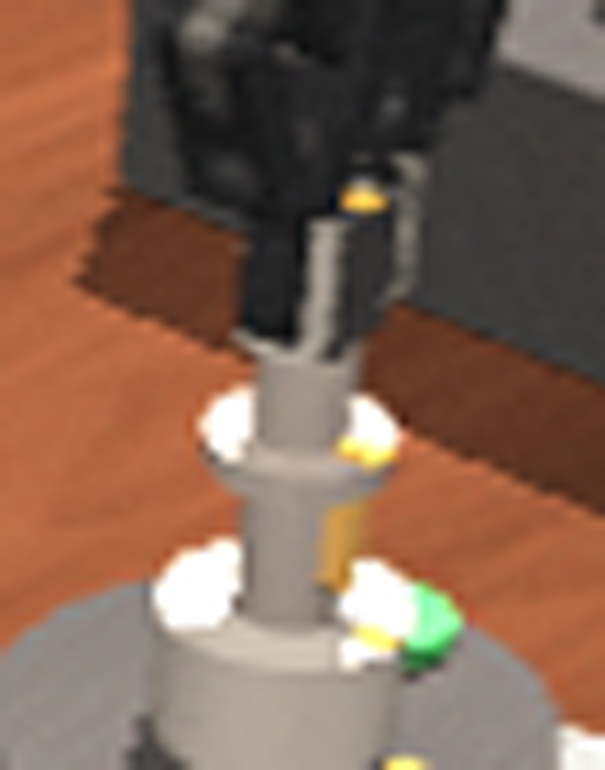

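The shaft is in the bore with no side force (shaft at crop 290,600), and the key (340,550) is over the keyway mark (370,635). Next I'll see whether the key enters.

```bash
python3 -m jog '[[0,0,-4,0,8],[0,0,-7,0,8],[0,0,-9,0,8],[0,0,-10,0,8],[0,0,-11,0,8],[0,0,-12,0,8],[0,0,-13,0,8],[0,0,-14,0,8],[0,0,-14,0,8],[0,0,-14,0,8]]'
```

```text
time: 9.15
tool_pos: [0.532, 0.3117, 0.181]
tcp_rot: [-1.569, -0.082, 0.082]
wrist_force: [0.6, -0.1, -3.0]
width: 0.292
```

The key is 5 mm into the keyway with no reaction force. Now I'll push against the spring.

```bash
python3 -m jog '[[0,0,-5,0,8],[0,0,-10,0,8],[0,0,-13,0,8],[0,0,-16,0,8],[0,0,-18,0,8],[0,0,-20,0,8],[0,0,-22,0,8],[0,0,-23,0,8],[0,0,-24,0,8],[0,0,-24,0,8]]' 110;python3 - <<'E'
from h import *
r=bot.read_state();print(r['tool_pos'],r['wrist_force'],r['torque'])
c=snap('scene');save(c,'s5.png',(380,95,435,165),11)
E
```

```text
time: 10.4
tool_pos: [0.5323, 0.3118, 0.1583]
tcp_rot: [-1.569, -0.083, 0.081]
wrist_force: [-2.1, -2.2, 7.3]
width: 0.29
[0.53230077 0.31182782 0.15826365] [-2.06405434 -2.18437039  7.2721579 ] [-0.40537808  0.62513432  0.00328319]
```

View pics/s5.png

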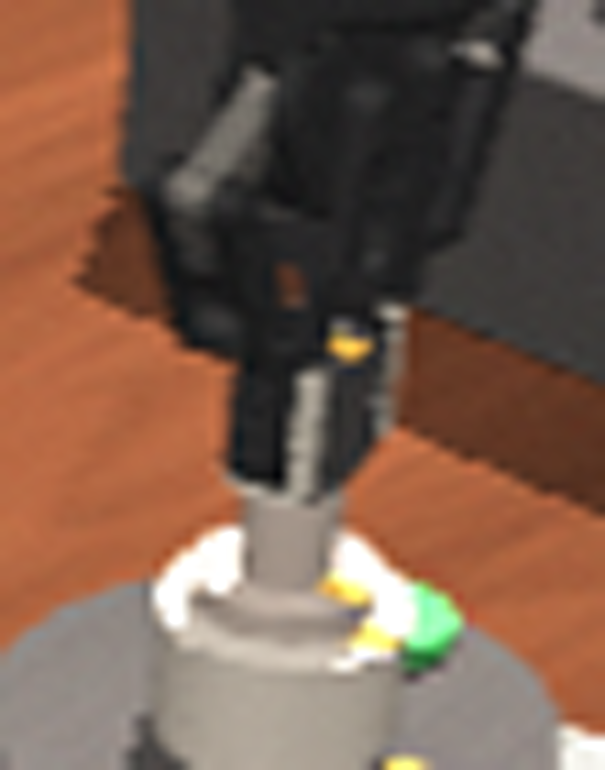

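```bash
python3 -m jog '[[-0.3,-0.3,-1,0,8],[-0.3,-0.3,-2,0,8],[-0.3,-0.3,-2.5,0,8],[-0.3,-0.3,-3,0,8],[-0.3,-0.3,-3.5,0,8],[-0.3,-0.3,-4,0,8],[-0.3,-0.3,-4,0,8],[-0.3,-0.3,-4,0,8],[-0.3,-0.3,-4,0,8],[-0.3,-0.3,-4,0,8]]' 120;python3 - <<'E'
from h import *
r=bot.read_state();print(r['tool_pos'],r['wrist_force'],r['torque'])
c=snap('scene');save(c,'s6.png',(380,95,435,165),11)
E
```

```text
time: 11.7
tool_pos: [0.5323, 0.3118, 0.1562]
tcp_rot: [-1.568, -0.083, 0.08]
wrist_force: [-4.5, -2.5, 15.0]
width: 0.287
[0.53231926 0.31180894 0.1561852 ] [-4.46791175 -2.51612408 15.02193407] [-0.71465396  1.06792779 -0.04777786]
```

View pics/s6.png

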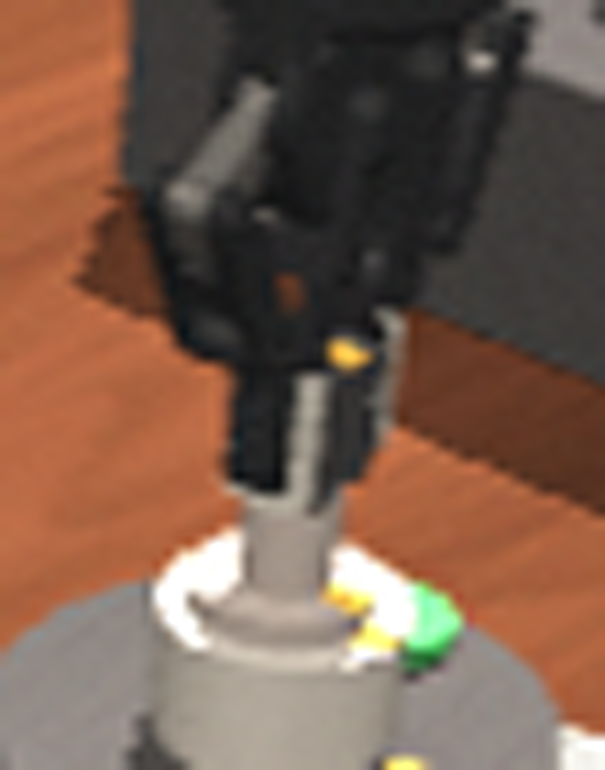

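```bash
python3 -m jog '[[-0.4,-0.2,-0.5,0,8],[-0.8,-0.5,-1,0,8],[-0.8,-0.5,-1.5,0,8],[-0.8,-0.5,-2,0,8],[-0.8,-0.5,-2,0,8],[-0.8,-0.5,-2,0,8],[-0.8,-0.5,-2,0,8],[-0.8,-0.5,-2,0,8],[-0.8,-0.5,-2,0,8],[-0.8,-0.5,-2,0,8]]' 120;python3 - <<'E'
from h import *
r=bot.read_state();print(r['tool_pos'],r['wrist_force'],r['torque'])
c=snap('scene');save(c,'s7.png',(390,135,425,165),20)
im=cv2.imread('pics/s7.png')
P=lambda X:tuple(((q-o+.5)*20-.5) for q,o in zip(proj(c,X),(390,135)))
th=np.linspace(0,2*np.pi,80)
for z,rad,col in((.095,.03,(255,0,0)),(.103,.022,(0,255,0)),(.095,.022,(0,0,255))):
  q=np.array([P((.5316+rad*np.cos(a),.3122+rad*np.sin(a),z)) for a in th]);cv2.polylines(im,[q.round().astype(np.int32)],True,col,1)
cv2.imwrite('pics/s7o.png',im)
E
```

```text
time: 13.0
tool_pos: [0.5323, 0.3118, 0.1561]
tcp_rot: [-1.567, -0.085, 0.079]
wrist_force: [-6.7, -2.6, 21.8]
width: 0.289
[0.53227337 0.31179229 0.15612573] [-6.73764295 -2.60642133 21.81095215] [-0.84847549  1.38789696 -0.04691158]
```

View pics/s7o.png

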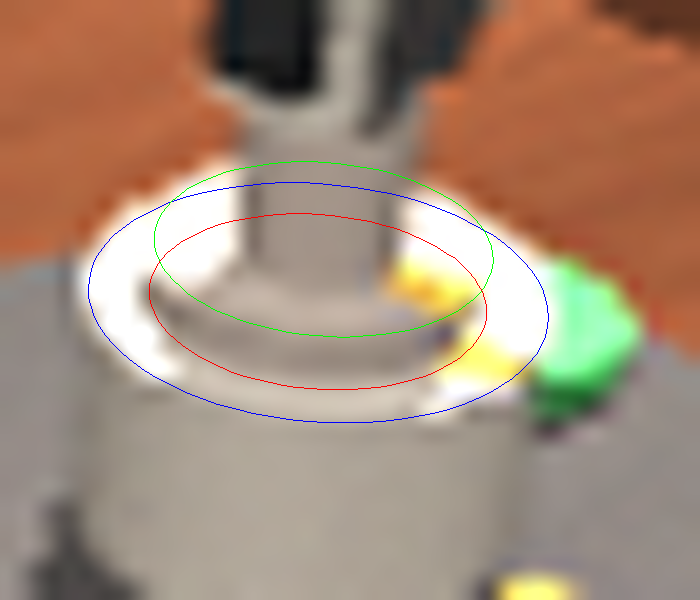

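View pics/s7.png

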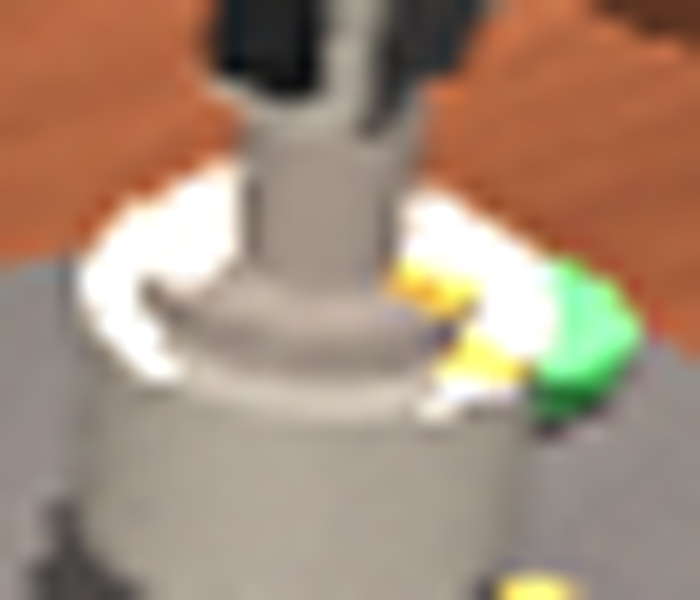

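```bash
python3 - <<'E'
from h import *
from scipy.spatial.transform import Rotation as Ro
c=snap('scene');save(c,'s8.png')
r=bot.read_state();M=Ro.from_rotvec(r['tcp_rot']).as_matrix();print(r['time'],r['tool_pos'],r['wrist_force'],r['width']*85.4,M[:,1],np.degrees(np.arctan2(M[1,2],M[0,2]))-90)
E
```

```text
13.1 [0.53226324 0.31181505 0.15613039] [-6.81837726 -3.25245138 21.23044058] 24.559645265957347 [ 0.00371647  0.00205425 -0.99999098] 5.981039376177961
```

View pics/s8.png

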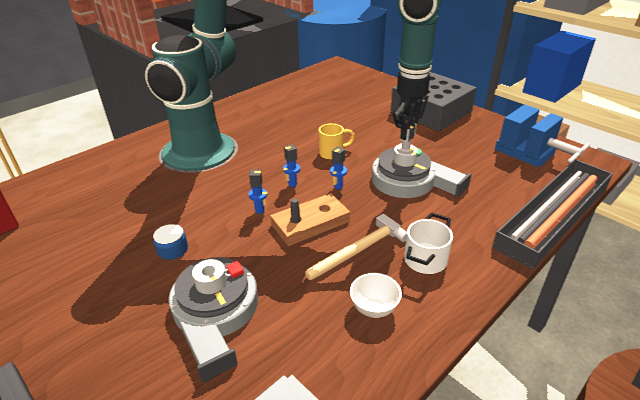

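The spindle is home in the green-tagged left blower (405,155), everything else is where it was, and the push is steady. I'm handing it in.

```bash
python3 -c "
from workcell import bot
print(bot.finish_job())"
```

```text
the job is handed in; nothing more can be done
None
```

I took the steel spindle from the rack, turned it 14° to line up with the keyway and put it into the hub of the green-tagged left blower. I then pushed it home against the spring and handed the job in at 13.1 s, still gripping it and pressing down.

**Last checks:**
- **Seating:** from the tool height, the spindle's lower end is about 45 mm above the table, as it should be when home. The last 7 N of added push moved it only 0.1 mm, so the collar is resting on the hub.
- **Push and grip:** the wrist force was about 21 N upwards, against the 12 N spring. The jaws held the head at about 25 mm opening, with 120 N of grip commanded.
- **Alignment:** the tool's tilt was about 0.004 rad and the key's direction was 6.0°, against a keyway I measured at about 4–10°, mostly 5–7°. The key went into the slot with no resistance.
- **Bystanders:** in the last picture the other things on the bench are where they were, and nothing went near the locked-out blower.

**What disagreed:**
- **Side force:** about 7 N of sideways force on the bore remained, and a 0.8 mm correction did not reduce it.
- **Camera position:** the outlines I projected onto the last picture sit about 1 mm off the seen edges, which is within the camera's stated error.
- **Plunger:** I could not read its travel directly, so I inferred it from the spindle's height and the force.

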